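# Change the griddle station over: open the bin, hang the handle saddles, stow the egg rings

### The job

Lift the beige bin's lid right back until it rests on its stop, and leave it open. Take out every orange handle saddle (three or four) and drape each astride the steel rail so that it hangs there on its own; once all of them hang, set every egg ring (two or three) from the counter down flat on the bin's floor, side by side, without dropping them in from above the rim. Leave the creamer, pinch bowl, tongs, turner, shaker and pepper mill where they are.

Things in the scene. Friction and masses are not known exactly. Their poses are not given: they have to be found in the camera images.
- lid (a joint): hinge of the bin's flat beige lid (190 x 290 mm, 8 mm thick, 0.3 kg), along the bin's far (+x) upper edge: 0 = shut, grows as the lid lifts, 1.9 rad = leaning back on its stop. Almost free of friction: it falls shut if let go below about 1.5 rad and falls back onto its stop from beyond about 1.65 rad
- lid_handle (a point): middle of the lid's steel bar handle: round bar 11 mm thick, 100 mm long, parallel to the hinge (the bin's y axis), its centre 45 mm above the lid's upper face and 15 mm in from the lid's near edge, on two thin posts 85 mm apart; it moves with the lid. Round, so closed fingers can turn about it
- lid_hinge (a point): middle of the lid's hinge axis, 95 mm to +x of the bin's centre, at the level of the bin's rim (91 mm up)
- bin: fixed open-topped beige plastic bin under the lid, 190 (its x) x 290 (its y) x 90 mm high, walls and floor 5 mm; origin at the centre of its underside; x points from the near side to the hinge side. The saddles stand in it at the start
- rail_mid (a point): middle of the fixed hanging rail: a level steel bar 12 mm thick, 300 mm long, running along this point's y axis, its axis 130 mm above the counter; upright posts of 16 mm thickness with 70 mm round feet at its two ends
- saddle0: rigid orange silicone handle saddle, 70 g, 48 (x) x 40 (y) x 80 mm high: upside-down V channel along its y, two 6 mm legs (inside gap 36 mm at the feet, 16 mm at the top), 28 mm wide crown 46 to 54 mm up, on it a pinch fin 10 mm thick (x), 40 mm long (y), 54 to 80 mm up. Origin between the feet, z up. Stands in the bin at the start; hangs with the bar under its crown. One of four may be absent
- saddle0_crown (a point): middle of the underside of saddle0's crown, 46 mm above its origin: lies about 6 mm above the rail's axis when draped
- saddle1: rigid orange silicone handle saddle, 70 g, 48 (x) x 40 (y) x 80 mm high: upside-down V channel along its y, two 6 mm legs (inside gap 36 mm at the feet, 16 mm at the top), 28 mm wide crown 46 to 54 mm up, on it a pinch fin 10 mm thick (x), 40 mm long (y), 54 to 80 mm up. Origin between the feet, z up. Stands in the bin at the start; hangs with the bar under its crown. One of four may be absent
- saddle1_crown (a point): middle of the underside of saddle1's crown, 46 mm above its origin: lies about 6 mm above the rail's axis when draped
- saddle2: rigid orange silicone handle saddle, 70 g, 48 (x) x 40 (y) x 80 mm high: upside-down V channel along its y, two 6 mm legs (inside gap 36 mm at the feet, 16 mm at the top), 28 mm wide crown 46 to 54 mm up, on it a pinch fin 10 mm thick (x), 40 mm long (y), 54 to 80 mm up. Origin between the feet, z up. Stands in the bin at the start; hangs with the bar under its crown. One of four may be absent
- saddle2_crown (a point): middle of the underside of saddle2's crown, 46 mm above its origin: lies about 6 mm above the rail's axis when draped
- saddle3: rigid orange silicone handle saddle, 70 g, 48 (x) x 40 (y) x 80 mm high: upside-down V channel along its y, two 6 mm legs (inside gap 36 mm at the feet, 16 mm at the top), 28 mm wide crown 46 to 54 mm up, on it a pinch fin 10 mm thick (x), 40 mm long (y), 54 to 80 mm up. Origin between the feet, z up. Stands in the bin at the start; hangs with the bar under its crown. One of four may be absent
- saddle3_crown (a point): middle of the underside of saddle3's crown, 46 mm above its origin: lies about 6 mm above the rail's axis when draped
- egg_ring0: stainless steel egg ring, 80 g, 76 mm outside, 22 mm high, open both ends, on the counter; a bail handle crosses it along its y: black round grip 12 mm thick, 44 mm long, axis 52 mm above the underside, on two uprights. Origin at the centre of the underside, z up. One of three may be absent; a knock may shift it
- egg_ring1: stainless steel egg ring, 80 g, 76 mm outside, 22 mm high, open both ends, on the counter; a bail handle crosses it along its y: black round grip 12 mm thick, 44 mm long, axis 52 mm above the underside, on two uprights. Origin at the centre of the underside, z up. One of three may be absent; a knock may shift it
- egg_ring2: stainless steel egg ring, 80 g, 76 mm outside, 22 mm high, open both ends, on the counter; a bail handle crosses it along its y: black round grip 12 mm thick, 44 mm long, axis 52 mm above the underside, on two uprights. Origin at the centre of the underside, z up. One of three may be absent; a knock may shift it
- creamer: small white ceramic creamer, 60 mm wide, 75 mm high, with a handle; loose bystander, not part of the job, to be left alone. Origin at the centre of its underside
- pinch_bowl: glass pinch bowl, 80 mm wide, 35 mm high; loose bystander, not part of the job, to be left alone. Origin at the centre of its underside
- tongs: locking tongs lying flat, about 280 mm long along x, 10 mm high; loose bystander, not part of the job, to be left alone. Origin at the centre of its underside
- turner: teal silicone pancake turner lying flat, handle to its -x; loose bystander, not part of the job, to be left alone. Origin at the centre of its underside
- shaker: glass salt shaker with steel cap, 40 mm wide, 80 mm high; loose bystander, not part of the job, to be left alone. Origin at the centre of its underside
- mill: dark wooden pepper mill, 50 mm wide, 130 mm high; loose bystander, not part of the job, to be left alone. Origin at the centre of its underside
Mind the look-alikes: they are no part of the job. Leave any blue or green look-alike of the egg_ring2 alone.

How it is judged:
By the outcome, as a careful person would: the job done as asked, in the order asked, and still so for the second after the job is handed in, with the robot touching nothing.
Of saddle0, saddle1, saddle2, saddle3 only 3 to 4 are there at a start; the rules pass over those that are not, and their reading is None.
Of egg_ring0, egg_ring1, egg_ring2 only 2 to 3 are there at a start; the rules pass over those that are not, and their reading is None.
At some moment in a run one of egg_ring0, egg_ring1, egg_ring2 may be knocked a few centimetres aside while the robot is not near it.
It also fails if it takes over 210 s, if anything falls off the work surface, if the arm or the gripper's body presses on something with over 40 N, if the wrist force passes 120 N, or if a joint passes its speed limit or range.

### The arm

A 6-joint arm with a two-finger parallel gripper is mounted at the origin on the work surface. World frame = base frame: x ahead of the robot, y to its left, z up, the work surface at z = 0. Lengths are in m, angles in degrees, forces in N, time in s.
With the tool pointing down it reaches from about 0.25 to 0.8 m from the base axis. Payload 8.5 kg.
Tool frame: the origin (TCP) lies between the finger pads; the fingertips stand 25 mm ahead of it and the grasp point (between the pads) lies 6 mm ahead of it; z points along the fingers, y is the line along which they close (so a half turn about z gives the same grasp; the last joint's range is limited). The gripper opens to 85 mm and grips with 20 to 120 N. Pads are 22 mm wide; open, the fingers measure 114 mm over their backs; the gripper's body (76 mm by 85 mm) begins 54 mm behind the grasp point. The pads swing forward as they close: fully open they stand 13 mm farther back than shut.
Start: joints at [-72.651, 13.648, -0.773, 75.585, 0, 90], TCP at [0.157, -0.501, 0.256] pointing down, gripper open.
Joint ranges: [-152.45, 152.45], [-59.26, 108.67], [-65.41, 83.53], [-104.44, 129.93], [-82.83, 76.93], [-180, 180]. Speed limits (degrees/s): [127.2, 127.2, 159.86, 180, 180, 180].

### API

Orientations are given as a 3x3 rotation matrix whose columns are the frame's x, y, z axes.
In Python, from station import bot gives the robot as it stands. The module is installed in compiled form; this text tells all that it offers.
- The arm moves only by the tool send_rows, never from a script. Its argument "increments" is text: rows parted by semicolons, each of 5 numbers parted by spaces: the opening, from 0 (shut) to 1 (fully open), then the shift along the tool's x, y, z in mm, then the turn about the tool's z in rad. A call has 1 to 8 rows; each row shifts and turns the commanded pose from where the row before left it, along the tool's axes as they then stand; what a row does not reach is not made up. A row lasts 1/8 s, in which the tool goes at most 62.5 mm and 10.7 degrees, less where a joint would pass 70% of its speed; a pose out of reach is approached as far as the arm can. A call with a gripper value outside its range is refused whole. The fingers move at their own pace and stop on an object; "newtons" is the grip in N (left out, the last holds). Time passes only in rows, so rows that do not move let the fingers close. It gives the time, the measured TCP pose, the force, the opening and the grip force at its end, in the units of the state.
- bot.observe(): the state, without advancing time (a new reading comes with each control period).
- bot.grab_frame(name): name is "side" or "top" or "wrist"; returns (picture, depth): 384x512x3 uint8, blue, green, red; 384x512 float32, m along the optical axis (not along the pixel's ray), 0 where there is no reading.
- bot.camera_info(name): a dict with "vertical_fov" (degrees; the focal length in pixels is half the picture's height over the tangent of half this angle, whatever the lens; pixels are square), "cx", "cy" (the principal point, pixels), "R" (3x3) and "t" (3): a world point X has camera coordinates R X + t. Camera axes: x right, y down, z forward; pixel columns grow to the right and rows downward; lengths in m; the calibration is good to about 2 mm. A picture is of the moment at which its call begins: read the wrist's pose just before it. camera_info takes no time and is no camera call; for the wrist camera it gives the pose at the moment of the call.
- bot.finish_job(): hands the job in; it is judged then, once.
Trained networks look in the newest picture that a camera, given by its name, has taken for a name from the list of things; names that differ only in an ending like _2 or _b are one class to them, and where a whole thing is asked for, a point or a joint stands for the part that bears it (a point fixed in the world has none). Each returns a list of dicts, best first, with "score" (0 to 1); they miss things now and then, are a little off and sometimes report something else, mostly with a low value. They report only what shows in the picture. A call takes as long as a camera call. They do not tell look-alikes from the thing itself.
- bot.spot_in(name, camera): "extent" ([centre column, centre row, width, height] in pixels, round what is visible of it).
- bot.masks_of(name, camera): "mask" (384x512 bool, what is visible of it) and "extent" ([centre column, centre row, width, height] in pixels, round what is visible of it).
- bot.tip_of(name, camera): "location" ([row, column] in pixels: a listed point, or the origin of a listed thing).
The state is a dict: "time_s": time; "joints": joint angles; "qvel": joint speeds; "joint_torque": joint torques, N m; "tcp_pos": TCP position; "eef_rot": TCP orientation; "ft_force": force on the tool from outside, world axes, zero at the start; "wrist_torque": the same for the moment, N m; "finger_gap": finger opening in m; "grasp_force": force on a finger pad.
Only numpy, scipy, OpenCV 4.12 (cv2) and the standard library are available. Lean on these libraries where they do the work, as an engineer would, in place of code of your own. Each camera call takes 0.05 s, during which the arm holds its last target. There are 200 camera calls.

## Working session

There is one attempt and no reset: what is moved stays moved. The work goes in short steps, Python scripts to look and compute and a tool call to move; the robot and the scene stay as the last step left them, time stands still between calls to the robot, and variables do not carry over. Pictures are saved under pics/ and viewed, at most 14 in all, crops included, and the job is handed in when it is done.

Besides the shell and the picture viewer there is one more tool, called after "Emit:" as name(argument=value, ...) on one line, values as JSON. send_rows: Moves the arm, as the interface text tells. Its arguments: {"type":"object","properties":{"increments":{"type":"string"},"newtons":{"type":"number"}},"required":["increments"]}

```bash
mkdir -p pics; cat > h.py <<'E'
import numpy as np, cv2
from station import bot
def cloud(cam):
    img,d=bot.grab_frame(cam); return img,d,unproj(cam,d)
def unproj(cam,d):
    c=bot.camera_info(cam); f=192/np.tan(np.radians(c['vertical_fov'])/2)
    v,u=np.mgrid[0:384,0:512]
    P=np.stack([(u-c['cx'])/f*d,(v-c['cy'])/f*d,d],-1)
    W=(P-np.array(c['t']))@np.array(c['R'])
    W[d==0]=np.nan
    return W
def st():
    s=bot.observe(); print(s['time_s'],np.round(s['tcp_pos'],4),np.round(s['joints'],1),'gap',round(s['finger_gap'],4),'F',np.round(s['ft_force'],1)); print(np.round(s['eef_rot'],3).tolist()); return s
E
python3 - <<'E'
from h import *
st()
for c in('top','side'):
    i,d,W=cloud(c); cv2.imwrite(f'pics/{c}0.png',i); np.savez(f'{c}0.npz',i=i,W=W)
    print(c,bot.camera_info(c))
E
```

```text
0.0 [ 0.1564 -0.5008  0.2557] [-72.7  13.7  -0.8  75.6  -0.   90. ] gap 0.0855 F [-0.3  1.3  0.7]
[[0.955, 0.298, -0.0], [0.298, -0.955, 0.001], [-0.0, -0.001, -1.0]]
top {'vertical_fov': 47.94563906637781, 'cx': 254.58027436893798, 'cy': 185.06226499271702, 'R': array([[ 0.02710605, -0.99958673, -0.00957227],
       [-0.99639512, -0.02624697, -0.0806713 ],
       [ 0.08038672,  0.01172445, -0.99669479]]), 't': array([-0.04085566,  0.52059074,  1.51336325])}
side {'vertical_fov': 46.6397035183863, 'cx': 256.65994478916497, 'cy': 190.31629299512312, 'R': array([[-0.89096718, -0.454057  ,  0.00311859],
       [-0.29212518,  0.5679336 , -0.76948964],
       [ 0.34762101, -0.68650103, -0.63865168]]), 't': array([0.47054084, 0.26958398, 1.15341197])}
```

View pics/top0.png

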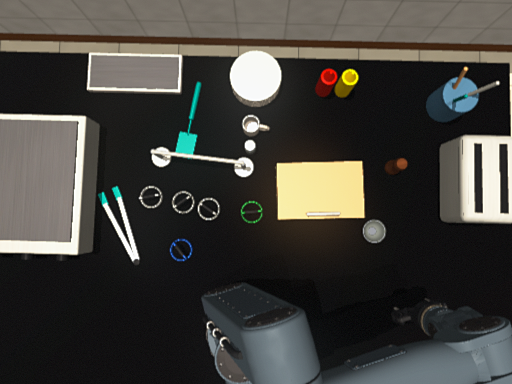

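View pics/side0.png

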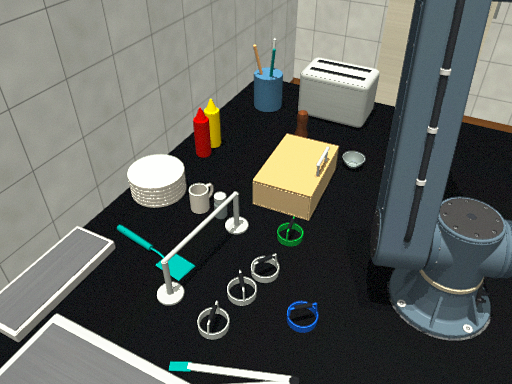

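The top view shows the bin lid at (320,190) with its handle at (323,214), the rail from (160,155) to (244,166), and three steel rings at (150,197), (182,202) and (208,209). The green (251,211) and blue (180,250) rings are look-alikes. Next I'll measure these.

```bash
python3 - <<'E'
from h import *
z=np.load('top0.npz'); i=z['i'].astype(int); W=z['W']; X,Y,Z=W[...,0],W[...,1],W[...,2]
hsv=cv2.cvtColor(z['i'],cv2.COLOR_BGR2HSV)
def box(u0,u1,v0,v1):
    m=np.zeros(Z.shape,bool); m[v0:v1,u0:u1]=1; return m
# lid
m=box(265,375,150,230)&(Z>.075)&(Z<.11)
p=W[m]; print('lid n',len(p),'z',np.median(p[:,2])); r=cv2.minAreaRect(p[:,:2].astype(np.float32)); print(r, cv2.boxPoints(r))
m=box(265,375,150,230)&(Z>.12); p=W[m]; print('handle',len(p),p.mean(0),p.min(0),p.max(0), cv2.minAreaRect(p[:,:2].astype(np.float32)))
m=box(140,262,140,180)&(Z>.115)&(Z<.15); p=W[m]; r=cv2.minAreaRect(p[:,:2].astype(np.float32)); print('rail',len(p),r,np.median(p[:,2]),cv2.boxPoints(r))
for n,(u,v) in dict(r0=(150,197),r1=(182,202),r2=(208,209),g=(251,211),b=(180,250)).items():
    b=box(u-18,u+18,v-18,v+18)
    m=b&(Z>.012)&(Z<.03); p=W[m]; 
    r=cv2.minEnclosingCircle(p[:,:2].astype(np.float32))
    k=W[b&(Z>.045)&(Z<.08)]; e=cv2.minAreaRect(k[:,:2].astype(np.float32)) if len(k)>3 else None
    print(n,len(p),np.round(r[0],4),round(r[1],4),'grip',len(k),k.mean(0).round(4),e)
b=(Z>.02)&(Y>-.25)&(Y<.2)&(X>.3)
for n,(u,v) in dict(creamer=(252,125),shaker=(250,146),mill=(398,165),bowl=(373,231)).items():
    m=box(u-14,u+14,v-10,v+10)&(Z>.02); p=W[m]; print(n,p.mean(0).round(3),p.max(0).round(3))
for n,c in (('top',bot.camera_info('top')),): print(-c['R'].T@c['t'])
E
```

```text
lid n 4731 z 0.09761416019480554
((0.5044801235198975, -0.24872176349163055), (0.19092734158039093, 0.29133760929107666), 2.8227295875549316) [[ 0.40195867 -0.10793091]
 [ 0.41630587 -0.39891502]
 [ 0.60700154 -0.38951263]
 [ 0.59265435 -0.0985285 ]]
handle 115 [ 0.42410328 -0.25476641  0.14711337] [ 0.41853453 -0.3038972   0.13957323] [ 0.43106188 -0.19776328  0.15414651] ((0.4248181879520416, -0.25084277987480164), (0.009895252995193005, 0.10628305375576019), 1.5093092918395996)
rail 349 ((0.5998668074607849, 0.16489271819591522), (0.3137701153755188, 0.014813818037509918), 84.48612213134766) 0.13360058010221537 [[0.5774196  0.00944528]
 [0.5921648  0.00802186]
 [0.62231404 0.32034016]
 [0.6075688  0.32176358]]
r0 73 [0.4697 0.341 ] 0.0388 grip 53 [0.4688 0.3416 0.0552] ((0.4691338539123535, 0.3408554494380951), (0.01147350762039423, 0.06659504771232605), 12.726314544677734)
r1 76 [0.4462 0.211 ] 0.055 grip 54 [0.4532 0.2264 0.0548] ((0.45319852232933044, 0.22622957825660706), (0.012296101078391075, 0.06762206554412842), 33.85597229003906)
r2 83 [0.446  0.1524] 0.0599 grip 53 [0.4323 0.1341 0.0549] ((0.4321511685848236, 0.1344543993473053), (0.06502141803503036, 0.01163547858595848), 56.65800476074219)
g 58 [ 0.4254 -0.0181] 0.0379 grip 55 [ 0.4253 -0.017   0.0542] ((0.4254957437515259, -0.01728568598628044), (0.011705096811056137, 0.06982424855232239), 7.239473342895508)
b 71 [0.2865 0.2278] 0.0381 grip 56 [0.2858 0.2266 0.0552] ((0.2857048213481903, 0.227281391620636), (0.0661270022392273, 0.011079071089625359), 37.713287353515625)
creamer [ 0.729 -0.014  0.056] [0.758 0.022 0.082]
shaker [ 0.649 -0.007  0.069] [0.669 0.014 0.087]
mill [ 0.594 -0.506  0.086] [ 0.623 -0.489  0.136]
bowl [ 0.374 -0.453  0.029] [ 0.406 -0.408  0.039]
[ 0.3981672  -0.04491819  1.54996692]
```

```bash
cat >> h.py <<'E'
def plan(wps,start=None,step=45,ang=.15):
    """wps: (x,y,z,yaw_of_tool_y_deg,opening,[min rows]); prints row texts by calls of 8"""
    s=bot.observe(); R=np.array(s['eef_rot'])
    p=np.array(s['tcp_pos']); a=np.arctan2(R[1,1],R[0,1])
    if start: p=np.array(start[:3]); a=np.radians(start[3])
    rows=[]
    for w in wps:
        q=np.array(w[:3]); da=(np.radians(w[3])-a+np.pi/2)%np.pi-np.pi/2
        if len(w)>6: da=np.radians(w[6])
        n=max(int(np.ceil(np.linalg.norm(q-p)*1000/step)),int(np.ceil(abs(da)/ang)),w[5] if len(w)>5 else 1,1)
        for k in range(n):
            d=(q-p)/(n-k); t=-round(da/(n-k),3)
            y=np.array([np.cos(a),np.sin(a)]); x=np.array([-y[1],y[0]])
            l=np.round([d[:2]@x*1000,d[:2]@y*1000,-d[2]*1000])+0.
            rows.append(f'{w[4]:g} {l[0]:g} {l[1]:g} {l[2]:g} {t:g}')
            p=p+np.append((x*l[0]+y*l[1])/1000,-l[2]/1000); a-=t; da+=t
    for k in range(0,len(rows),8): print('; '.join(rows[k:k+8]))
    print('end',p.round(4),round(np.degrees(a),2))
E
python3 - <<'E'
from h import *
plan([(.4245,-.2525,.25,2.8,1),(.4245,-.2525,.149,2.8,.6,3)])
c=np.array([np.cos(np.radians(2.82)),np.sin(np.radians(2.82))]); H=np.array([.5045,-.2487])+.095*c
w=[]
for t in np.linspace(.1,1.87,18):
    b=np.radians(163.2)-t; q=H+.183*np.cos(b)*c
    w.append((q[0],q[1],.0975-.0005+.183*np.sin(b),2.8,0))
print('arc');plan(w,start=(.4245,-.2525,.149,2.8))
E
```

```text
1 37 -17 1 -0.146; 1 39 -12 1 -0.146; 1 40 -6 1 -0.146; 1 41 0 0 -0.146; 1 40 5 1 -0.147; 1 39 11 0 -0.146; 1 37 17 1 -0.147; 1 34 22 0 -0.146
1 30 27 1 -0.147; 0.6 0 0 34 0; 0.6 0 0 33 0; 0.6 0 0 34 0
end [ 0.4244 -0.2524  0.1487] 2.81
arc
0 0 6 -18 -0; 0 0 8 -17 -0; 0 0 10 -17 -0; 0 0 12 -15 -0; 0 0 13 -14 -0; 0 0 14 -12 -0; 0 0 16 -11 -0; 0 0 17 -9 -0
0 0 17 -7 -0; 0 0 18 -6 -0; 0 0 19 -3 -0; 0 0 19 -2 -0; 0 0 19 0 -0; 0 0 19 3 -0; 0 0 19 4 -0; 0 0 18 6 -0
0 0 17 8 -0; 0 0 16 10 -0
end [ 0.7012 -0.239   0.249 ] 2.8
```

Emit:
send_rows(increments="1 37 -17 1 -0.146; 1 39 -12 1 -0.146; 1 40 -6 1 -0.146; 1 41 0 0 -0.146; 1 40 5 1 -0.147; 1 39 11 0 -0.146; 1 37 17 1 -0.147; 1 34 22 0 -0.146", newtons=30)

```text
time_s: 1.1
tcp_pos: [0.3954, -0.2788, 0.251]
eef_rot: [[0.093, 0.996, -0.0], [0.996, -0.093, 0.0], [0.0, -0.0, -1.0]]
ft_force: [-0.0, -0.7, -0.3]
finger_gap: 0.0853
grasp_force: 0.0
```

Emit:
send_rows(increments="0.7 30 27 1 -0.147; 0.6 0 0 0 0; 0.6 0 0 0 0")

```text
time_s: 1.48
tcp_pos: [0.4242, -0.2526, 0.25]
eef_rot: [[-0.048, 0.999, -0.001], [0.999, 0.048, 0.0], [0.0, -0.001, -1.0]]
ft_force: [-0.4, -0.4, -0.3]
finger_gap: 0.0514
grasp_force: 0.0
```

Tracking is accurate. Next I descend, grip the handle and start the arc.

Emit:
send_rows(increments="0.6 0 0 34 0; 0.6 0 0 34 0; 0.6 0 0 33 0; 0 0 0 0 0; 0 0 0 0 0; 0 0 0 0 0; 0 0 0 0 0", newtons=30)

```text
time_s: 2.35
tcp_pos: [0.4251, -0.2534, 0.1506]
eef_rot: [[-0.049, 0.999, 0.002], [0.999, 0.049, -0.002], [-0.002, 0.002, -1.0]]
ft_force: [-1.3, -2.4, 7.1]
finger_gap: 0.0096
grasp_force: 29.9
```

Emit:
send_rows(increments="0 0 6 -18 0; 0 0 8 -17 0; 0 0 10 -17 0; 0 0 12 -15 0")

```text
time_s: 2.85
tcp_pos: [0.46, -0.2516, 0.2172]
eef_rot: [[-0.048, 0.999, -0.001], [0.999, 0.048, -0.002], [-0.002, -0.001, -1.0]]
ft_force: [-2.0, -5.9, -1.9]
finger_gap: 0.0097
grasp_force: 29.3
```

Emit:
send_rows(increments="0 0 13 -14 0; 0 0 14 -12 0; 0 0 16 -11 0; 0 0 17 -9 0; 0 0 17 -7 0; 0 0 18 -6 0; 0 0 19 -3 0; 0 0 19 -2 0")

```text
time_s: 3.85
tcp_pos: [0.5935, -0.2447, 0.2812]
eef_rot: [[-0.049, 0.999, 0.0], [0.999, 0.049, -0.001], [-0.001, 0.0, -1.0]]
ft_force: [-2.8, -3.6, -1.6]
finger_gap: 0.0098
grasp_force: 30.7
```

Emit:
send_rows(increments="0 0 19 0 0; 0 0 19 3 0; 0 0 19 4 0; 0 0 18 6 0; 0 0 17 8 0; 0 0 16 10 0; 0 0 0 0 0")

```text
time_s: 4.72
tcp_pos: [0.7029, -0.2391, 0.2485]
eef_rot: [[-0.049, 0.999, 0.001], [0.999, 0.049, -0.0], [-0.0, 0.001, -1.0]]
ft_force: [2.3, -2.0, 3.1]
finger_gap: 0.0098
grasp_force: 31.5
```

Emit:
send_rows(increments="0.35 0 0 0 0; 0.35 0 0 0 0; 0.35 0 0 -10 0; 0.35 0 0 -45 0; 0.35 0 0 -50 0; 0.6 30 -40 0 0; 0.6 45 -30 0 0; 0.6 50 -25 0 0")

```text
time_s: 5.72
tcp_pos: [0.6017, -0.1201, 0.3552]
eef_rot: [[-0.048, 0.999, 0.0], [0.999, 0.048, 0.0], [0.0, 0.0, -1.0]]
ft_force: [0.6, 0.4, 0.0]
finger_gap: 0.0513
grasp_force: 0.0
```

Emit:
send_rows(increments="0.6 50 -25 0 0; 0.6 50 -25 0 0; 0.6 50 -25 0 0; 0.6 50 -25 0 0; 0 0 0 0 0")

```text
time_s: 6.35
tcp_pos: [0.4913, 0.0766, 0.3561]
eef_rot: [[-0.053, 0.999, 0.001], [0.999, 0.053, 0.001], [0.001, 0.001, -1.0]]
ft_force: [-0.1, -0.3, 0.3]
finger_gap: 0.0344
grasp_force: 0.0
```

```bash
python3 - <<'E'
from h import *
st()
i,d,W=cloud('top'); np.savez('top1.npz',i=i,W=W); Z=W[...,2]
hsv=cv2.cvtColor(i,cv2.COLOR_BGR2HSV)
cv2.imwrite('pics/top1.png',cv2.resize(i[130:260,230:430],None,fx=4,fy=4,interpolation=cv2.INTER_CUBIC))
i2,d2,W2=cloud('side'); cv2.imwrite('pics/side1.png',i2); np.savez('side1.npz',i=i2,W=W2)
E
```

```text
6.35 [0.4913 0.0766 0.3561] [ 8.8 10.1  9.1 88.9  0.  95.8] gap 0.0344 F [-0.1 -0.3  0.3]
[[-0.053, 0.999, 0.001], [0.999, 0.053, 0.001], [0.001, 0.001, -1.0]]
```

View pics/top1.png

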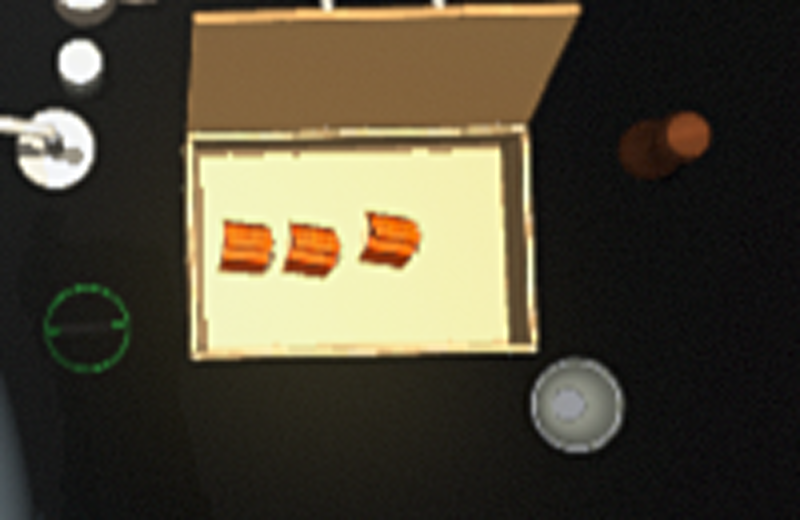

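The lid is back on its stop. Three orange saddles stand in the bin at full-frame (292,191), (308,192) and (328,190).

```bash
cat >> h.py <<'E'
def saddles(i,W,show=True):
    hsv=cv2.cvtColor(i,cv2.COLOR_BGR2HSV); Z=W[...,2]
    m=(hsv[...,0]<14)&(hsv[...,1]>150)&(hsv[...,2]>70)&(W[...,0]>.41)&(W[...,0]<.62)&(W[...,1]>-.4)&(W[...,1]<-.09)&(Z<.1)
    n,l=cv2.connectedComponents(m.astype(np.uint8))
    for k in range(1,n):
        if (l==k).sum()<30: continue
        p=W[l==k]; f=p[p[:,2]>.070]
        r=cv2.minAreaRect(f[:,:2].astype(np.float32)) if len(f)>5 else None
        e=np.linalg.eigh(np.cov(f[:,:2].T)); v=e[1][:,1]
        print(len(p),'all',cv2.minAreaRect(p[:,:2].astype(np.float32)),'\n  fin',len(f),f.mean(0).round(4),'ztop',f[:,2].max().round(3),'rect',r,'fin y-dir deg',np.degrees(np.arctan2(v[1],v[0])).round(1),'std',np.sqrt(e[0]).round(4))
E
python3 - <<'E'
from h import *
z=np.load('top1.npz'); saddles(z['i'],z['W'])
plan([(.47,-.20,.33,2.8,1)])
E
```

```text
107 all ((0.5132031440734863, -0.28028401732444763), (0.039418939501047134, 0.04335051029920578), 82.47863006591797) 
  fin 23 [ 0.5101 -0.2798  0.0821] ztop 0.089 rect ((0.5120205879211426, -0.2798179090023041), (0.03737069293856621, 0.00998353399336338), 82.76856231689453) fin y-dir deg 84.6 std [0.0028 0.0126]
93 all ((0.5024548768997192, -0.15492336452007294), (0.0397387258708477, 0.041010063141584396), 89.86004638671875) 
  fin 22 [ 0.4997 -0.1538  0.0822] ztop 0.087 rect ((0.5013599395751953, -0.153906911611557), (0.03802330046892166, 0.010196603834629059), 87.1478042602539) fin y-dir deg 83.6 std [0.0031 0.012 ]
106 all ((0.5014516711235046, -0.2124650925397873), (0.040006399154663086, 0.04285215213894844), 82.05851745605469) 
  fin 22 [ 0.4999 -0.2114  0.0825] ztop 0.092 rect ((0.5013629794120789, -0.21129471063613892), (0.03771119564771652, 0.01118867564946413), 81.82040405273438) fin y-dir deg 82.0 std [0.0035 0.013 ]
1 -39 -5 4 0; 1 -39 -5 4 0; 1 -39 -5 3 0; 1 -39 -5 4 0; 1 -39 -6 3 0.001; 1 -39 -5 4 0; 1 -39 -6 3 0.001
end [ 0.4698 -0.2     0.3305] 2.78
```

View pics/side1.png

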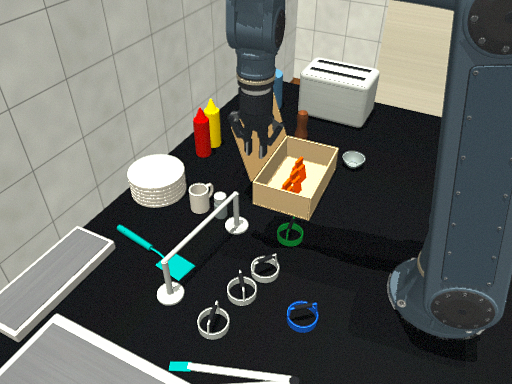

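```bash
cat >> h.py <<'E'
RM=np.array([.6000,.1650]); RY=np.array([.0957,.9954])
def rail(s): return RM+s*RY
def drape(x,y,yaw,s):
    r=rail(s)
    plan([(x,y,.26,yaw,.5),(x,y,.087,yaw,.5,4)]+[(x,y,.087,yaw,0)]*3)
    plan([(x,y,.26,yaw,0,5),(r[0],r[1],.27,-5.5,0),(r[0],r[1],.27,-5.5,0)],start=(x,y,.087,yaw))
    plan([(r[0],r[1],.173,-5.5,0,4)],start=(*r,.27,-5.5))
E
python3 -c "
from h import *
drape(.5007,-.154,-4.5,.07)"
```

```text
0.5 -38 -1 16 0.021; 0.5 -38 0 16 0.022; 0.5 -38 1 16 0.021; 0.5 -38 2 16 0.022; 0.5 -38 3 16 0.021; 0.5 -38 3 15 0.022; 0.5 0 0 43 -0; 0.5 0 0 43 -0
0.5 0 0 44 -0; 0.5 0 0 43 -0; 0 0 0 0 -0; 0 0 0 0 -0; 0 0 0 0 -0
end [ 0.5004 -0.1537  0.0875] -4.5
0 0 0 -35 -0; 0 0 0 -34 -0; 0 0 0 -35 -0; 0 0 0 -34 -0; 0 0 0 -35 -0; 0 44 8 -1 0.002; 0 44 8 -1 0.002; 0 44 8 -1 0.002
0 44 8 -1 0.002; 0 44 8 -1 0.002; 0 44 8 -1 0.002; 0 44 8 -1 0.002; 0 44 8 -2 0.002; 0 44 8 -1 0.001; 0 0 0 0 0
end [0.6067 0.2343 0.27  ] -5.47
0 0 0 24 -0; 0 0 0 24 -0; 0 0 0 25 -0; 0 0 0 24 -0
end [0.6067 0.2347 0.173 ] -5.5
```

Emit:
send_rows(increments="0.5 -38 -1 16 0.021; 0.5 -38 0 16 0.022; 0.5 -38 1 16 0.021; 0.5 -38 2 16 0.022; 0.5 -38 3 16 0.021; 0.5 -38 3 15 0.022; 0.5 0 0 43 0; 0.5 0 0 43 0", newtons=40)

```text
time_s: 7.45
tcp_pos: [0.5004, -0.1564, 0.1725]
eef_rot: [[0.083, 0.997, 0.001], [0.997, -0.083, -0.0], [-0.0, 0.001, -1.0]]
ft_force: [0.3, 0.4, -0.6]
finger_gap: 0.0425
grasp_force: 0.0
```

Emit:
send_rows(increments="0.5 0 0 44 0; 0.5 0 0 43 0; 0.5 0 0 0 0; 0 0 0 0 0; 0 0 0 0 0; 0 0 0 0 0; 0 0 0 0 0")

```text
time_s: 8.32
tcp_pos: [0.5015, -0.1546, 0.0883]
eef_rot: [[0.08, 0.997, 0.003], [0.997, -0.08, -0.001], [-0.001, 0.003, -1.0]]
ft_force: [-0.4, -1.2, 7.5]
finger_gap: 0.0088
grasp_force: 45.5
```

Emit:
send_rows(increments="0 0 0 -35 0; 0 0 0 -34 0; 0 0 0 -35 0; 0 0 0 -34 0; 0 0 0 -35 0")

```text
time_s: 8.95
tcp_pos: [0.5001, -0.1538, 0.2614]
eef_rot: [[0.08, 0.997, 0.001], [0.997, -0.08, -0.0], [-0.0, 0.001, -1.0]]
ft_force: [0.3, -0.3, -0.5]
finger_gap: 0.0089
grasp_force: 44.3
```

```bash
python3 - <<'E'
from h import *
st(); i,d=bot.grab_frame('side'); j,d=bot.grab_frame('wrist'); print(bot.camera_info('wrist'))
cv2.imwrite('pics/a.png',np.hstack([cv2.resize(i[60:260,180:380],(384,384)),j[:, :400]]))
r=rail(.07); plan([(r[0],r[1],.27,-5.5,0),(r[0],r[1],.27,-5.5,0)])
E
```

```text
8.95 [ 0.5001 -0.1538  0.2614] [-17.1  13.3  -0.4  76.2   0.   77.5] gap 0.0089 F [ 0.3 -0.3 -0.5]
[[0.08, 0.997, 0.001], [0.997, -0.08, -0.0], [-0.0, 0.001, -1.0]]
{'vertical_fov': 70.45488671742537, 'cx': 257.5368761607164, 'cy': 189.2606807111369, 'R': array([[ 0.99687925, -0.078574  ,  0.00760795],
       [-0.0772682 , -0.95146974,  0.29788413],
       [-0.01616721, -0.29754236, -0.95457172]]), 't': array([-0.51513345, -0.14880144,  0.34888283])}
0 44 8 -1 0.002; 0 44 8 -1 0.002; 0 44 8 -1 0.002; 0 44 8 -1 0.002; 0 44 8 0 0.002; 0 44 8 -1 0.002; 0 44 8 0 0.001; 0 44 7 -1 0.002
0 45 8 0 0.001; 0 0 0 0 0
end [0.6072 0.235  0.2698] -5.49
```

View pics/a.png

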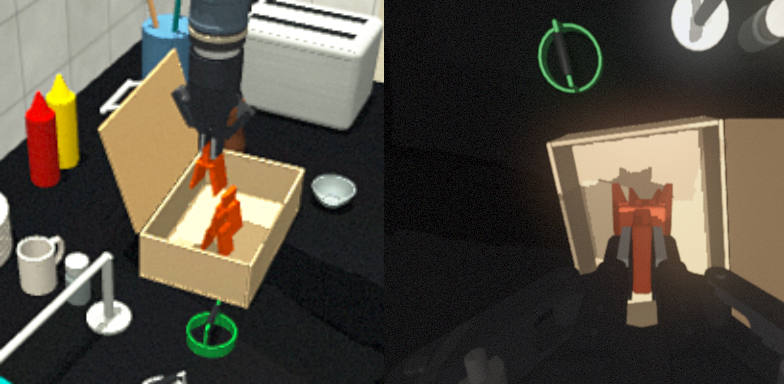

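The side view shows the saddle held upright in the fingers, with two left in the bin. I'll drape it.

Emit:
send_rows(increments="0 44 8 -1 0.002; 0 44 8 -1 0.002; 0 44 8 -1 0.002; 0 44 8 -1 0.002; 0 44 8 0 0.002; 0 44 8 -1 0.002; 0 44 8 0 0.001; 0 44 7 -1 0.002")

```text
time_s: 10.05
tcp_pos: [0.5935, 0.1927, 0.2651]
eef_rot: [[0.095, 0.996, -0.001], [0.996, -0.095, -0.0], [-0.0, -0.001, -1.0]]
ft_force: [0.2, -0.8, -1.0]
finger_gap: 0.0091
grasp_force: 44.3
```

Emit:
send_rows(increments="0 45 8 0 0.001; 0 0 0 0 0; 0 0 0 24 0; 0 0 0 24 0; 0 0 0 24 0; 0 0 0 24 0; 0 0 0 0 0")

```text
time_s: 10.92
tcp_pos: [0.6053, 0.2343, 0.1698]
eef_rot: [[0.096, 0.995, 0.0], [0.995, -0.096, 0.0], [0.0, 0.0, -1.0]]
ft_force: [-0.3, 0.8, -0.6]
finger_gap: 0.0091
grasp_force: 50.5
```

```bash
python3 - <<'E'
from h import *
st(); i,d=bot.grab_frame('side'); j,d=bot.grab_frame('wrist')
cv2.imwrite('pics/b.png',np.hstack([cv2.resize(i[150:310,140:300],(384,384)),j[:, 60:460]]))
E
```

```text
10.925 [0.6053 0.2343 0.1698] [ 21.2  27.9   8.1  70.2   0.  116.7] gap 0.0091 F [-0.3  0.8 -0.6]
[[0.096, 0.995, 0.0], [0.995, -0.096, 0.0], [0.0, 0.0, -1.0]]
```

View pics/b.png

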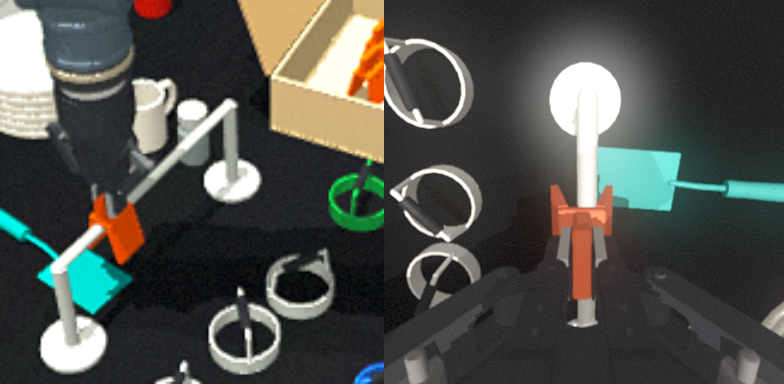

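The saddle is astride the rail and lined up with it. I'll lower slightly, release and rise.

Emit:
send_rows(increments="0 0 0 3 0; 0.3 0 0 0 0; 0.3 0 0 0 0; 0.3 0 0 0 0; 0.4 0 0 -30 0; 0.4 0 0 -40 0; 0.4 0 0 -30 0; 0.5 0 0 0 0")

```text
time_s: 12.02
tcp_pos: [0.6067, 0.2354, 0.2687]
eef_rot: [[0.096, 0.995, 0.003], [0.995, -0.096, 0.001], [0.002, 0.003, -1.0]]
ft_force: [0.1, -0.5, -0.2]
finger_gap: 0.0429
grasp_force: 0.0
```

```bash
python3 -c "
from h import *
st()
drape(.5007,-.2113,-8,.01)"
```

```text
12.025 [0.6067 0.2354 0.2687] [ 21.2  26.2  19.8  83.4   0.  116.7] gap 0.0429 F [ 0.1 -0.5 -0.2]
[[0.096, 0.995, 0.003], [0.995, -0.096, 0.001], [0.002, 0.003, -1.0]]
0.5 -41 -6 1 0.004; 0.5 -41 -5 1 0.004; 0.5 -41 -5 1 0.004; 0.5 -42 -5 1 0.004; 0.5 -42 -5 1 0.004; 0.5 -41 -5 1 0.004; 0.5 -42 -5 1 0.004; 0.5 -41 -5 0 0.004
0.5 -42 -4 1 0.004; 0.5 -41 -4 0 0.004; 0.5 -42 -5 1 0.004; 0.5 0 0 43 -0; 0.5 0 0 43 -0; 0.5 0 0 43 -0; 0.5 0 0 44 -0; 0 0 0 0 -0
0 0 0 0 -0; 0 0 0 0 -0
end [ 0.5002 -0.2113  0.0867] -8.03
0 0 0 -35 -0; 0 0 0 -34 -0; 0 0 0 -35 -0; 0 0 0 -34 -0; 0 0 0 -35 -0; 0 44 5 -1 -0.005; 0 44 5 -1 -0.005; 0 44 6 -1 -0.005
0 44 6 -1 -0.005; 0 44 6 -1 -0.005; 0 44 6 -1 -0.005; 0 44 6 -1 -0.005; 0 44 7 -2 -0.004; 0 43 6 -1 -0.005; 0 0 0 0 0
end [0.6005 0.1746 0.27  ] -5.48
0 0 0 24 -0; 0 0 0 24 -0; 0 0 0 25 -0; 0 0 0 24 -0
end [0.601 0.175 0.173] -5.5
```

Emit:
send_rows(increments="0.5 -41 -6 1 0.004; 0.5 -41 -5 1 0.004; 0.5 -41 -5 1 0.004; 0.5 -42 -5 1 0.004; 0.5 -42 -5 1 0.004; 0.5 -41 -5 1 0.004; 0.5 -42 -5 1 0.004; 0.5 -41 -5 0 0.004")

```text
time_s: 13.02
tcp_pos: [0.5276, -0.0905, 0.2581]
eef_rot: [[0.128, 0.992, -0.002], [0.992, -0.128, 0.0], [0.0, -0.002, -1.0]]
ft_force: [0.1, 0.6, 0.0]
finger_gap: 0.0427
grasp_force: 0.0
```

Emit:
send_rows(increments="0.5 -42 -4 1 0.004; 0.5 -41 -4 0 0.004; 0.5 -42 -5 1 0.004; 0.5 0 0 43 0; 0.5 0 0 43 0; 0.5 0 0 43 0; 0.5 0 0 43 0; 0.5 0 0 0 0")

```text
time_s: 14.02
tcp_pos: [0.4964, -0.2103, 0.0821]
eef_rot: [[0.14, 0.99, -0.007], [0.99, -0.14, 0.003], [0.002, -0.008, -1.0]]
ft_force: [-0.5, -0.2, -0.3]
finger_gap: 0.0428
grasp_force: 0.0
```

Emit:
send_rows(increments="0 0 0 0 0; 0 0 0 0 0; 0 0 0 0 0; 0 0 0 -35 0; 0 0 0 -34 0; 0 0 0 -35 0; 0 0 0 -34 0; 0 0 0 -35 0")

```text
time_s: 15.02
tcp_pos: [0.4993, -0.2114, 0.2605]
eef_rot: [[0.139, 0.99, 0.001], [0.99, -0.139, -0.0], [-0.0, 0.001, -1.0]]
ft_force: [0.2, -0.5, -0.7]
finger_gap: 0.0091
grasp_force: 44.7
```

Emit:
send_rows(increments="0 44 5 -1 -0.005; 0 44 5 -1 -0.005; 0 44 6 -1 -0.005; 0 44 6 -1 -0.005; 0 44 6 -1 -0.005; 0 44 6 -1 -0.005; 0 44 6 -1 -0.005; 0 44 7 -2 -0.004")

```text
time_s: 16.02
tcp_pos: [0.5892, 0.1337, 0.2684]
eef_rot: [[0.101, 0.995, 0.001], [0.995, -0.101, 0.0], [0.0, 0.001, -1.0]]
ft_force: [1.1, -1.6, -0.7]
finger_gap: 0.0091
grasp_force: 44.8
```

Emit:
send_rows(increments="0 43 6 -1 -0.005; 0 0 0 0 0; 0 0 0 0 0")

```text
time_s: 16.4
tcp_pos: [0.5991, 0.1742, 0.2689]
eef_rot: [[0.095, 0.995, 0.0], [0.995, -0.095, -0.0], [-0.0, 0.0, -1.0]]
ft_force: [-0.2, -0.8, -1.0]
finger_gap: 0.0091
grasp_force: 44.7
```

```bash
python3 - <<'E'
from h import *
s=st(); i,d=bot.grab_frame('side'); j,d=bot.grab_frame('wrist')
cv2.imwrite('pics/c.png',np.hstack([cv2.resize(i[150:310,140:300],(384,384)),j[:, 60:460]]))
p=s['tcp_pos'][:2]; r=rail((p-RM)@RY); print('off',r-p)
E
```

```text
16.4 [0.5991 0.1742 0.2689] [ 16.2  23.5  15.5  82.   -0.  111.7] gap 0.0091 F [-0.2 -0.8 -1. ]
[[0.095, 0.995, 0.0], [0.995, -0.095, -0.0], [-0.0, 0.0, -1.0]]
off [ 0.00174522 -0.00016797]
```

View pics/c.png

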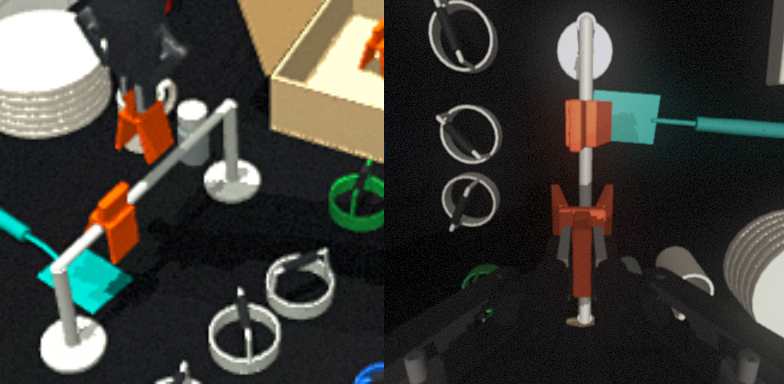

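The first saddle hangs on its own, leaning slightly, and the second is lined up over the rail. I'll drape the second and go on to the third.

Emit:
send_rows(increments="0 0 2 25 0; 0 0 0 25 0; 0 0 0 25 0; 0 0 0 24 0; 0 0 0 0 0; 0 0 0 2 0; 0 0 0 0 0")

```text
time_s: 17.38
tcp_pos: [0.6013, 0.173, 0.1693]
eef_rot: [[0.097, 0.995, 0.001], [0.995, -0.097, -0.0], [0.0, 0.001, -1.0]]
ft_force: [-4.0, -2.9, 11.4]
finger_gap: 0.0091
grasp_force: 58.9
```

Emit:
send_rows(increments="0.3 0 0 0 0; 0.3 0 0 0 0; 0.3 0 0 0 0; 0.4 0 0 -30 0; 0.4 0 0 -40 0; 0.5 0 0 -30 0; 0.5 0 0 0 0")

```text
time_s: 18.25
tcp_pos: [0.6023, 0.1739, 0.2701]
eef_rot: [[0.097, 0.995, 0.004], [0.995, -0.097, 0.001], [0.002, 0.004, -1.0]]
ft_force: [0.3, 0.5, -0.9]
finger_gap: 0.0428
grasp_force: 0.0
```

```bash
python3 -c "
from h import *
st()
i,d,W=cloud('top'); saddles(i,W)
drape(.511,-.280,-6.5,-.05)"
```

```text
18.25 [0.6023 0.1739 0.2701] [ 16.1  23.6  15.8  82.    0.  111.6] gap 0.0428 F [ 0.3  0.5 -0.9]
[[0.097, 0.995, 0.004], [0.995, -0.097, 0.001], [0.002, 0.004, -1.0]]
107 all ((0.5130112171173096, -0.2803261876106262), (0.039341043680906296, 0.043597057461738586), 84.1297836303711) 
  fin 24 [ 0.51   -0.2799  0.0811] ztop 0.089 rect ((0.5118496417999268, -0.27986302971839905), (0.0385955385863781, 0.01003092247992754), 82.94773864746094) fin y-dir deg 84.3 std [0.0027 0.0123]
0.5 -42 -4 1 0.002; 0.5 -42 -4 1 0.001; 0.5 -42 -4 1 0.002; 0.5 -42 -4 1 0.001; 0.5 -42 -4 1 0.002; 0.5 -42 -4 1 0.001; 0.5 -42 -4 0 0.002; 0.5 -42 -4 1 0.001
0.5 -42 -4 0 0.002; 0.5 -41 -4 1 0.001; 0.5 -42 -3 0 0.002; 0.5 0 0 43 -0; 0.5 0 0 43 -0; 0.5 0 0 44 -0; 0.5 0 0 43 -0; 0 0 0 0 -0
0 0 0 0 -0; 0 0 0 0 -0
end [ 0.511  -0.2802  0.0874] -6.51
0 0 0 -35 -0; 0 0 0 -34 -0; 0 0 0 -35 -0; 0 0 0 -34 -0; 0 0 0 -35 -0; 0 45 4 -1 -0.002; 0 45 4 -1 -0.002; 0 45 5 -1 -0.002
0 45 5 -1 -0.002; 0 44 5 -1 -0.002; 0 44 5 -1 -0.002; 0 45 5 -1 -0.002; 0 44 5 -2 -0.002; 0 45 4 -1 -0.001; 0 0 0 0 -0
end [0.5951 0.1153 0.27  ] -5.53
0 0 0 24 -0; 0 0 0 24 -0; 0 0 0 25 -0; 0 0 0 24 -0
end [0.5952 0.1152 0.173 ] -5.5
```

Emit:
send_rows(increments="0.5 -42 -4 1 0.002; 0.5 -42 -4 1 0.001; 0.5 -42 -4 1 0.002; 0.5 -42 -4 1 0.001; 0.5 -42 -4 1 0.002; 0.5 -42 -4 1 0.001; 0.5 -42 -4 0 0.002; 0.5 -42 -4 1 0.001")

```text
time_s: 19.3
tcp_pos: [0.5343, -0.1582, 0.2592]
eef_rot: [[0.108, 0.994, -0.002], [0.994, -0.108, 0.001], [0.0, -0.002, -1.0]]
ft_force: [0.6, -0.2, 0.4]
finger_gap: 0.0425
grasp_force: 0.0
```

Emit:
send_rows(increments="0.5 -42 -4 0 0.002; 0.5 -41 -4 1 0.001; 0.5 -42 -3 0 0.002; 0.5 0 0 43 0; 0.5 0 0 43 0; 0.5 0 0 43 0; 0.5 0 0 43 0; 0.5 0 0 0 0")

```text
time_s: 20.3
tcp_pos: [0.5078, -0.2785, 0.0838]
eef_rot: [[0.113, 0.994, -0.007], [0.994, -0.113, 0.004], [0.003, -0.008, -1.0]]
ft_force: [-1.1, 0.3, 0.4]
finger_gap: 0.0428
grasp_force: 0.0
```

Emit:
send_rows(increments="0 0 0 0 0; 0 0 0 0 0; 0 0 0 0 0; 0 0 0 -35 0; 0 0 0 -34 0; 0 0 0 -35 0; 0 0 0 -34 0; 0 0 0 -35 0")

```text
time_s: 21.3
tcp_pos: [0.5107, -0.2798, 0.2625]
eef_rot: [[0.113, 0.994, 0.001], [0.994, -0.113, -0.0], [-0.0, 0.001, -1.0]]
ft_force: [0.7, 0.1, -0.8]
finger_gap: 0.0088
grasp_force: 44.5
```

Emit:
send_rows(increments="0 45 4 -1 -0.002; 0 45 4 -1 -0.002; 0 45 5 -1 -0.002; 0 45 5 -1 -0.002; 0 44 5 -1 -0.002; 0 44 5 -1 -0.002; 0 45 5 -1 -0.002; 0 44 5 -2 -0.002")

```text
time_s: 22.3
tcp_pos: [0.5865, 0.0726, 0.2704]
eef_rot: [[0.097, 0.995, 0.001], [0.995, -0.097, 0.0], [0.0, 0.001, -1.0]]
ft_force: [0.9, 0.5, -0.6]
finger_gap: 0.009
grasp_force: 44.5
```

Emit:
send_rows(increments="0 45 4 -1 -0.001; 0 0 0 0 0; 0 0 0 0 0")

```text
time_s: 22.68
tcp_pos: [0.5945, 0.1153, 0.2709]
eef_rot: [[0.095, 0.995, 0.0], [0.995, -0.095, -0.0], [-0.0, 0.0, -1.0]]
ft_force: [-0.3, 0.4, -1.0]
finger_gap: 0.0091
grasp_force: 44.5
```

```bash
python3 - <<'E'
from h import *
s=st(); i,d=bot.grab_frame('side'); j,d=bot.grab_frame('wrist')
cv2.imwrite('pics/d.png',np.hstack([cv2.resize(i[150:310,140:300],(384,384)),j[:, 60:460]]))
p=s['tcp_pos'][:2]; r=rail((p-RM)@RY); print('off',r-p)
E
```

```text
22.675 [0.5945 0.1153 0.2709] [ 11.   21.5  12.7  81.2  -0.  106.5] gap 0.0091 F [-0.3  0.4 -1. ]
[[0.095, 0.995, 0.0], [0.995, -0.095, -0.0], [-0.0, 0.0, -1.0]]
off [ 6.84519488e-04 -6.47899436e-05]
```

View pics/d.png

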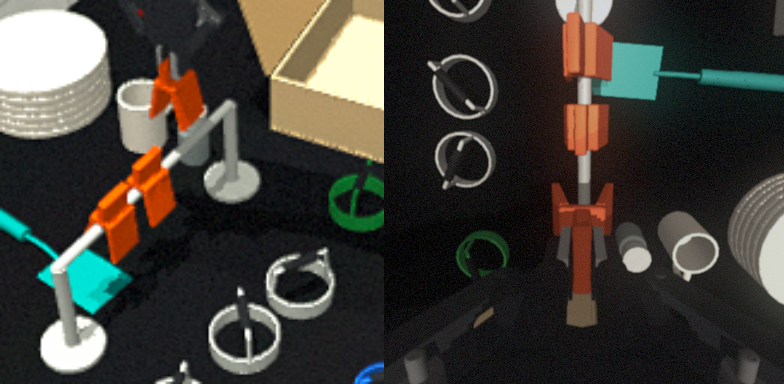

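Emit:
send_rows(increments="0 0 1 25 0; 0 0 0 25 0; 0 0 0 25 0; 0 0 0 25 0; 0 0 0 0 0; 0 0 0 2 0; 0 0 0 0 0")

```text
time_s: 23.65
tcp_pos: [0.5957, 0.1141, 0.1705]
eef_rot: [[0.097, 0.995, 0.002], [0.995, -0.097, -0.0], [0.0, 0.002, -1.0]]
ft_force: [-4.8, -1.7, 13.6]
finger_gap: 0.0091
grasp_force: 52.4
```

Emit:
send_rows(increments="0.3 0 0 0 0; 0.3 0 0 0 0; 0.3 0 0 0 0; 0.4 0 0 -30 0; 0.4 0 0 -40 0; 0.5 0 0 -40 0; 0.5 -40 -30 0 0; 0.5 -45 -20 0 0")

```text
time_s: 24.65
tcp_pos: [0.5371, 0.0354, 0.2787]
eef_rot: [[0.094, 0.996, 0.0], [0.996, -0.094, 0.0], [0.0, 0.0, -1.0]]
ft_force: [0.8, -1.1, -1.2]
finger_gap: 0.0427
grasp_force: 0.0
```

Emit:
send_rows(increments="0.5 -45 -20 0 0; 0.5 -45 -20 0 0; 0.5 -45 0 0 0; 0.5 -45 0 0 0; 0.5 0 0 0 0")

```text
time_s: 25.28
tcp_pos: [0.4804, -0.1421, 0.2783]
eef_rot: [[0.1, 0.995, -0.0], [0.995, -0.1, 0.0], [-0.0, -0.0, -1.0]]
ft_force: [0.1, 0.3, -0.5]
finger_gap: 0.0431
grasp_force: 0.0
```

```bash
cat >> h.py <<'E'
def rings():
    i,d,W=cloud('top'); hsv=cv2.cvtColor(i,cv2.COLOR_BGR2HSV); Z=W[...,2]
    b=(W[...,0]>.3)&(W[...,0]<.55)&(W[...,1]>.03)&(W[...,1]<.42)
    m=b&(Z>.042)&(Z<.075)
    n,l=cv2.connectedComponents(m.astype(np.uint8),connectivity=8)
    for k in range(1,n):
        p=W[l==k]
        if len(p)<20: continue
        c,s,a=cv2.minAreaRect(p[:,:2].astype(np.float32)); 
        a=a if s[0]>s[1] else a+90   # long axis
        cc=np.array(c)
        q=W[b&(Z>.014)&(Z<.032)]; q=q[np.linalg.norm(q[:,:2]-cc,axis=1)<.045]
        ci=cv2.minEnclosingCircle(q[:,:2].astype(np.float32))
        print('ring grip',cc.round(4),np.round(s,4),'z',p[:,2].max().round(3),'tool yaw',round((a-90+90)%180-90,1),'circle',np.round(ci[0],4),round(ci[1],4),len(p))
    return i,W
E
python3 - <<'E'
from h import *
st(); i,W=rings(); np.savez('top2.npz',i=i,W=W)
m=(W[...,2]>.085)&(W[...,2]<.2)&(W[...,1]>.05)&(W[...,1]<.3)&(W[...,0]>.5)
h=cv2.cvtColor(i,cv2.COLOR_BGR2HSV); o=m&(h[...,0]<14)&(h[...,1]>150)
n,l=cv2.connectedComponents(o.astype(np.uint8))
for k in range(1,n):
    p=W[l==k]; print(len(p),p.mean(0).round(3),p[:,2].max().round(3))
E
```

```text
25.275 [ 0.4804 -0.1421  0.2783] [-16.5  10.9  -1.1  78.   -0.   79.2] gap 0.0431 F [ 0.1  0.3 -0.5]
[[0.1, 0.995, -0.0], [0.995, -0.1, 0.0], [-0.0, -0.0, -1.0]]
ring grip [0.4696 0.34  ] [0.0114 0.0684] z 0.064 tool yaw 12.8 circle [0.4692 0.3414] 0.0382 53
ring grip [0.4535 0.2259] [0.0112 0.0671] z 0.063 tool yaw 36.1 circle [0.4536 0.2263] 0.0381 55
ring grip [0.4322 0.134 ] [0.0647 0.0116] z 0.062 tool yaw -34.1 circle [0.4322 0.1348] 0.0378 52
134 [0.605 0.232 0.133] 0.172
29 [0.618 0.169 0.122] 0.171
117 [0.589 0.112 0.131] 0.174
2 [0.602 0.165 0.169] 0.171
89 [0.589 0.17  0.135] 0.174
1 [0.6   0.131 0.169] 0.169
2 [0.597 0.107 0.166] 0.166
```

All three saddles hang, with crown positions at the rail and fin tops near 0.172. The three rings are unmoved. Ring 2 goes first.

```bash
cat >> h.py <<'E'
BC=np.array([.5045,-.2487])
def binp(x,y): return BC+x*np.array([.9988,.0492])+y*np.array([-.0492,.9988])
def ringmove(x,y,yaw,by):
    b=binp(-.01,by)
    plan([(x,y,.20,yaw,.5),(x,y,.057,yaw,.5,4),(x,y,.057,yaw,.5)])
    print('carry');plan([(x,y,.20,yaw,0,4),(b[0],b[1],.21,2.8,0),(b[0],b[1],.21,2.8,0)],start=(x,y,.057,yaw))
E
python3 -c "
from h import *
ringmove(.4322,.1344,-33.8,-.09)"
```

```text
0.5 38 -11 11 0.07; 0.5 38 -13 11 0.07; 0.5 37 -16 11 0.07; 0.5 35 -19 11 0.07; 0.5 34 -21 11 0.07; 0.5 32 -23 12 0.071; 0.5 31 -25 11 0.07; 0.5 0 0 36 0
0.5 0 0 36 0; 0.5 0 0 36 0; 0.5 0 0 35 0; 0.5 0 0 0 0
end [0.4325 0.1341 0.0573] -33.79
carry
0 0 0 -36 -0; 0 0 0 -36 -0; 0 0 0 -36 -0; 0 0 0 -35 -0; 0 -32 29 -1 -0.058; 0 -34 27 -1 -0.058; 0 -36 25 -1 -0.058; 0 -37 23 -1 -0.058
0 -38 21 -1 -0.058; 0 -39 18 -1 -0.058; 0 -40 16 -1 -0.058; 0 -41 14 -1 -0.058; 0 -42 11 -1 -0.058; 0 -43 9 0 -0.058; 0 -43 7 -1 -0.059; 0 0 0 0 0
end [ 0.4989 -0.3386  0.21  ] 2.81
```

Emit:
send_rows(increments="0.5 38 -11 11 0.07; 0.5 38 -13 11 0.07; 0.5 37 -16 11 0.07; 0.5 35 -19 11 0.07; 0.5 34 -21 11 0.07; 0.5 32 -23 12 0.071; 0.5 31 -25 11 0.07; 0.5 0 0 36 0", newtons=40)

```text
time_s: 26.32
tcp_pos: [0.4323, 0.1386, 0.1652]
eef_rot: [[0.551, 0.835, 0.003], [0.835, -0.551, 0.002], [0.003, 0.001, -1.0]]
ft_force: [0.9, -0.6, -0.5]
finger_gap: 0.0426
grasp_force: 0.0
```

Emit:
send_rows(increments="0.5 0 0 36 0; 0.5 0 0 36 0; 0.5 0 0 35 0; 0.5 0 0 0 0; 0 0 0 0 0; 0 0 0 0 0; 0 0 0 0 0; 0 0 0 0 0")

```text
time_s: 27.32
tcp_pos: [0.4331, 0.1354, 0.0588]
eef_rot: [[0.554, 0.833, 0.003], [0.833, -0.554, 0.001], [0.002, 0.001, -1.0]]
ft_force: [0.8, 1.3, 6.6]
finger_gap: 0.0102
grasp_force: 39.4
```

Emit:
send_rows(increments="0 0 0 -36 0; 0 0 0 -36 0; 0 0 0 -36 0; 0 0 0 -35 0; 0 -32 29 -1 -0.058; 0 -34 27 -1 -0.058; 0 -36 25 -1 -0.058; 0 -37 23 -1 -0.058")

```text
time_s: 28.32
tcp_pos: [0.4566, -0.0387, 0.2051]
eef_rot: [[0.346, 0.938, 0.001], [0.938, -0.346, 0.0], [0.0, 0.0, -1.0]]
ft_force: [0.1, 0.0, -0.7]
finger_gap: 0.0107
grasp_force: 39.4
```

Emit:
send_rows(increments="0 -38 21 -1 -0.058; 0 -39 18 -1 -0.058; 0 -40 16 -1 -0.058; 0 -41 14 -1 -0.058; 0 -42 11 -1 -0.058; 0 -43 9 0 -0.058; 0 -43 7 -1 -0.059; 0 0 0 0 0")

```text
time_s: 29.32
tcp_pos: [0.5, -0.3405, 0.2101]
eef_rot: [[-0.049, 0.999, -0.0], [0.999, 0.049, -0.0], [-0.0, -0.0, -1.0]]
ft_force: [-0.4, 0.8, -0.9]
finger_gap: 0.0105
grasp_force: 39.4
```

```bash
python3 - <<'E'
from h import *
s=st(); i,d=bot.grab_frame('side'); j,d=bot.grab_frame('wrist')
cv2.imwrite('pics/e.png',np.hstack([cv2.resize(i[80:280,180:380],(384,384)),j[:, 60:460]]))
E
```

```text
29.325 [ 0.5    -0.3405  0.2101] [-34.2  22.5   5.3  72.8  -0.   52.9] gap 0.0105 F [-0.4  0.8 -0.9]
[[-0.049, 0.999, -0.0], [0.999, 0.049, -0.0], [-0.0, -0.0, -1.0]]
```

View pics/e.png

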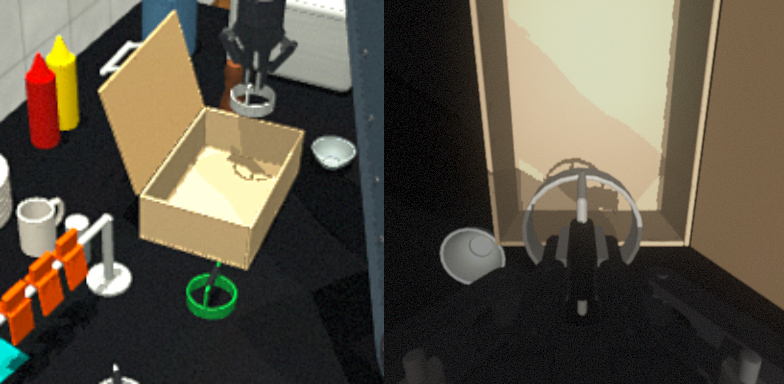

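The ring hangs level over the bin and the three saddles hang on the rail. I'll lower it to the floor.

Emit:
send_rows(increments="0 0 0 40 0; 0 0 0 40 0; 0 0 0 40 0; 0 0 0 22 0; 0 0 0 2 0; 0 0 0 2 0; 0 0 0 1 0; 0 0 0 0 0")

```text
time_s: 30.42
tcp_pos: [0.5005, -0.338, 0.0644]
eef_rot: [[-0.052, 0.999, 0.001], [0.999, 0.052, -0.001], [-0.001, 0.001, -1.0]]
ft_force: [1.2, -0.5, -1.4]
finger_gap: 0.0108
grasp_force: 39.4
```

Emit:
send_rows(increments="0.35 0 0 0 0; 0.35 0 0 0 0; 0.35 0 0 0 0; 0.35 0 0 -40 0; 0.5 0 0 -50 0; 0.5 0 0 -50 0; 0.5 20 0 -30 0; 0.5 0 0 0 0")

```text
time_s: 31.42
tcp_pos: [0.5, -0.3177, 0.2364]
eef_rot: [[-0.053, 0.999, 0.004], [0.999, 0.053, -0.002], [-0.002, 0.004, -1.0]]
ft_force: [0.3, -0.6, 0.4]
finger_gap: 0.0427
grasp_force: 0.0
```

```bash
python3 - <<'E'
from h import *
st(); i,W=rings()
ringmove(.4535,.226,35.5,0.)
E
```

```text
31.425 [ 0.5    -0.3177  0.2364] [-32.4  20.5   6.1  75.3   0.   54.5] gap 0.0427 F [ 0.3 -0.6  0.4]
[[-0.053, 0.999, 0.004], [0.999, 0.053, -0.002], [-0.002, 0.004, -1.0]]
ring grip [0.4691 0.3414] [0.0111 0.0689] z 0.064 tool yaw 12.6 circle [0.4684 0.3419] 0.0385 52
ring grip [0.4537 0.2257] [0.0121 0.067 ] z 0.066 tool yaw 35.9 circle [0.4538 0.2269] 0.0383 55
0.5 42 -1 3 -0.044; 0.5 42 0 3 -0.044; 0.5 42 2 3 -0.044; 0.5 42 4 3 -0.043; 0.5 42 6 2 -0.044; 0.5 41 8 3 -0.043; 0.5 41 10 2 -0.044; 0.5 40 11 3 -0.043
0.5 40 13 2 -0.044; 0.5 39 15 3 -0.043; 0.5 38 17 2 -0.044; 0.5 38 18 3 -0.043; 0.5 37 20 2 -0.044; 0.5 0 0 36 0; 0.5 0 0 36 0; 0.5 0 0 36 0
0.5 0 0 35 0; 0.5 0 0 0 0
end [0.4538 0.226  0.0575] 35.51
carry
0 0 0 -36 -0; 0 0 0 -36 -0; 0 0 0 -36 -0; 0 0 0 -35 -0; 0 -37 -22 -1 0.052; 0 -38 -20 -1 0.052; 0 -40 -18 -1 0.052; 0 -40 -16 -1 0.052
0 -41 -14 -1 0.052; 0 -42 -12 -1 0.052; 0 -42 -9 -1 0.052; 0 -43 -7 -1 0.052; 0 -43 -5 -1 0.052; 0 -44 -3 0 0.051; 0 -43 -1 -1 0.052; 0 0 0 0 -0
end [ 0.4944 -0.2491  0.21  ] 2.78
```

Emit:
send_rows(increments="0.5 42 -1 3 -0.044; 0.5 42 0 3 -0.044; 0.5 42 2 3 -0.044; 0.5 42 4 3 -0.043; 0.5 42 6 2 -0.044; 0.5 41 8 3 -0.043; 0.5 41 10 2 -0.044; 0.5 40 11 3 -0.043")

```text
time_s: 32.48
tcp_pos: [0.4699, 0.0181, 0.2102]
eef_rot: [[-0.391, 0.92, -0.002], [0.92, 0.391, -0.0], [0.001, -0.002, -1.0]]
ft_force: [1.0, 0.3, 0.7]
finger_gap: 0.0425
grasp_force: 0.0
```

Emit:
send_rows(increments="0.5 40 13 2 -0.044; 0.5 39 15 3 -0.043; 0.5 38 17 2 -0.044; 0.5 38 18 3 -0.043; 0.5 37 20 2 -0.044; 0.5 0 0 36 0; 0.5 0 0 36 0; 0.5 0 0 36 0")

```text
time_s: 33.48
tcp_pos: [0.4531, 0.2255, 0.0892]
eef_rot: [[-0.58, 0.814, -0.002], [0.814, 0.58, -0.001], [0.0, -0.002, -1.0]]
ft_force: [-0.1, 0.4, -0.2]
finger_gap: 0.0429
grasp_force: 0.0
```

Emit:
send_rows(increments="0.5 0 0 35 0; 0.5 0 0 0 0; 0 0 0 0 0; 0 0 0 0 0; 0 0 0 0 0; 0 0 0 0 0")

```text
time_s: 34.22
tcp_pos: [0.4544, 0.2262, 0.0576]
eef_rot: [[-0.58, 0.814, 0.002], [0.814, 0.58, 0.001], [-0.0, 0.002, -1.0]]
ft_force: [-0.2, -1.1, 6.8]
finger_gap: 0.0103
grasp_force: 39.5
```

Emit:
send_rows(increments="0 0 0 -36 0; 0 0 0 -36 0; 0 0 0 -36 0; 0 0 0 -35 0; 0 -37 -22 -1 0.052; 0 -38 -20 -1 0.052; 0 -40 -18 -1 0.052; 0 -40 -16 -1 0.052")

```text
time_s: 35.22
tcp_pos: [0.4683, 0.0524, 0.2039]
eef_rot: [[-0.398, 0.917, 0.0], [0.917, 0.398, 0.0], [-0.0, 0.001, -1.0]]
ft_force: [0.7, -0.7, -0.4]
finger_gap: 0.0108
grasp_force: 39.3
```

Emit:
send_rows(increments="0 -41 -14 -1 0.052; 0 -42 -12 -1 0.052; 0 -42 -9 -1 0.052; 0 -43 -7 -1 0.052; 0 -43 -5 -1 0.052; 0 -44 -3 0 0.051; 0 -43 -1 -1 0.052; 0 0 0 0 0")

```text
time_s: 36.22
tcp_pos: [0.4944, -0.2516, 0.2094]
eef_rot: [[-0.044, 0.999, 0.0], [0.999, 0.044, -0.0], [-0.0, 0.0, -1.0]]
ft_force: [-0.2, 0.6, 0.0]
finger_gap: 0.0107
grasp_force: 39.2
```

```bash
python3 - <<'E'
from h import *
s=st(); i,d=bot.grab_frame('side'); j,d=bot.grab_frame('wrist')
cv2.imwrite('pics/f.png',np.hstack([cv2.resize(i[80:280,180:380],(384,384)),j[:, 60:460]]))
E
```

```text
36.225 [ 0.4944 -0.2516  0.2094] [-27.   17.6  -2.2  70.2  -0.   60.5] gap 0.0107 F [-0.2  0.6  0. ]
[[-0.044, 0.999, 0.0], [0.999, 0.044, -0.0], [-0.0, 0.0, -1.0]]
```

View pics/f.png

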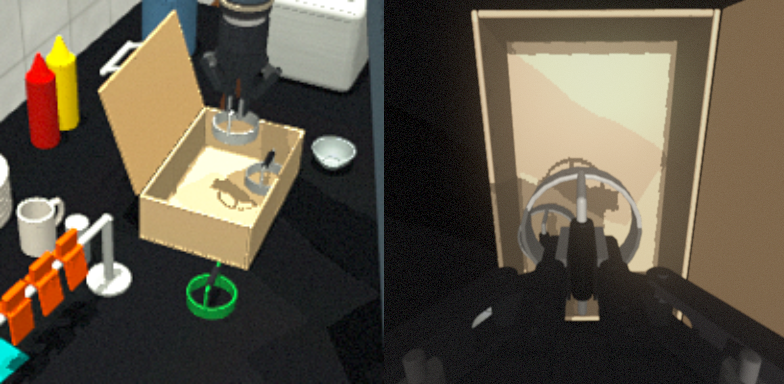

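The second ring is held level. The first ring has shifted toward the near wall, possibly from the announced knock, so I'll locate it before lowering.

```bash
cat >> h.py <<'E'
def inbin(cams):
    for cam in cams:
        i,d,W=cloud(cam); hsv=cv2.cvtColor(i,cv2.COLOR_BGR2HSV); L=W-np.append(BC,0)
        x=L[...,0]*.9988+L[...,1]*.0492; y=-L[...,0]*.0492+L[...,1]*.9988; z=W[...,2]
        q=(abs(x)<.088)&(abs(y)<.138)
        for lo,hi in ((.015,.032),(.045,.068)):
            m=(q&(z>lo)&(z<hi)).astype(np.uint8); n,l=cv2.connectedComponents(cv2.dilate(m,np.ones((3,3),np.uint8)))
            for k in range(1,n):
                s=(l==k)&(m>0)
                if s.sum()<8: continue
                a=np.c_[x[s],y[s]].astype(np.float32); ce=cv2.minEnclosingCircle(a)
                print(cam,lo,s.sum(),'binframe circle',np.round(ce[0],3),round(ce[1],3),'rect',cv2.minAreaRect(a))
E
python3 -c "
from h import *
inbin(['top','wrist','side'])"
```

```text
wrist 0.015 238 binframe circle [-0.047 -0.052] 0.025 rect ((-0.04590032994747162, -0.04796119034290314), (0.01124343741685152, 0.04972262308001518), 80.1119155883789)
wrist 0.015 185 binframe circle [-0.088 -0.094] 0.04 rect ((-0.08027124404907227, -0.09388966858386993), (0.08060965687036514, 0.01545498427003622), 89.9979248046875)
wrist 0.045 77 binframe circle [-0.088 -0.07 ] 0.036 rect ((-0.0878460556268692, -0.06996729969978333), (0.00032929106964729726, 0.0715441182255745), 0.03530251607298851)
wrist 0.045 172 binframe circle [-0.05  -0.058] 0.014 rect ((-0.05080186948180199, -0.057580627501010895), (0.010796504095196724, 0.026719802990555763), 4.85994291305542)
side 0.015 116 binframe circle [ 0.012 -0.088] 0.09 rect ((-0.005266807973384857, -0.1092979907989502), (0.0751602053642273, 0.17793536186218262), 51.81539535522461)
side 0.015 29 binframe circle [-0.058 -0.121] 0.018 rect ((-0.057834405452013016, -0.1215854287147522), (0.03103017434477806, 0.021450599655508995), 87.00411224365234)
side 0.045 35 binframe circle [ 0.036 -0.136] 0.032 rect ((0.035595670342445374, -0.134975403547287), (0.06314544379711151, 0.005594480317085981), 0.3922492563724518)
side 0.045 97 binframe circle [-0.045 -0.093] 0.055 rect ((-0.03407876938581467, -0.0963626354932785), (0.10247805714607239, 0.06623923033475876), 74.17742156982422)
```

Ring 1 stands flat at about (-48, -80) mm in the bin frame. I'll set ring 2 at (+30, +5) to keep clear of it.

Emit:
send_rows(increments="0 4 20 0 0; 0 4 20 0 0; 0 0 0 0 0; 0 0 0 40 0; 0 0 0 40 0; 0 0 0 40 0; 0 0 0 21 0; 0 0 0 2 0")

```text
time_s: 37.48
tcp_pos: [0.5324, -0.2383, 0.0654]
eef_rot: [[-0.049, 0.999, -0.003], [0.999, 0.049, 0.001], [0.002, -0.003, -1.0]]
ft_force: [0.3, -0.9, -0.8]
finger_gap: 0.0106
grasp_force: 39.3
```

Emit:
send_rows(increments="0 0 0 2 0; 0 0 0 0 0; 0 0 0 0 0")

```text
time_s: 37.85
tcp_pos: [0.5344, -0.2394, 0.0655]
eef_rot: [[-0.048, 0.999, 0.001], [0.999, 0.048, -0.001], [-0.001, 0.001, -1.0]]
ft_force: [0.1, -0.5, -0.8]
finger_gap: 0.0106
grasp_force: 39.3
```

```bash
python3 -c "
from h import *
st()"
```

```text
37.85 [ 0.5344 -0.2394  0.0655] [-24.1  26.5 -11.   52.4   0.   63.1] gap 0.0106 F [ 0.1 -0.5 -0.8]
[[-0.048, 0.999, 0.001], [0.999, 0.048, -0.001], [-0.001, 0.001, -1.0]]
```

Emit:
send_rows(increments="0 0 0 2 0; 0 0 0 1 0; 0 0 0 0 0; 0.35 0 0 0 0; 0.35 0 0 0 0; 0.35 0 0 0 0; 0.35 0 0 -20 0; 0.35 0 0 -40 0")

```text
time_s: 38.85
tcp_pos: [0.5329, -0.2387, 0.1206]
eef_rot: [[-0.048, 0.999, -0.003], [0.999, 0.048, 0.002], [0.002, -0.003, -1.0]]
ft_force: [0.6, -0.6, -0.3]
finger_gap: 0.0297
grasp_force: 0.0
```

Emit:
send_rows(increments="0.35 0 0 -50 0; 0.35 0 0 -50 0; 0.5 45 0 0 0; 0.5 45 0 0 0; 0.5 45 0 0 0; 0.5 45 0 0 0; 0.5 0 0 0 0")

```text
time_s: 39.72
tcp_pos: [0.525, -0.0569, 0.2217]
eef_rot: [[-0.052, 0.999, -0.0], [0.999, 0.052, 0.001], [0.001, -0.0, -1.0]]
ft_force: [-0.2, -0.2, -0.4]
finger_gap: 0.0426
grasp_force: 0.0
```

```bash
python3 - <<'E'
from h import *
st(); i,W=rings(); inbin(['top'])
ringmove(.4691,.3407,12.7,.0)
E
```

```text
39.725 [ 0.525  -0.0569  0.2217] [-6.2 14.8 -4.4 70.9  0.  80.8] gap 0.0426 F [-0.2 -0.2 -0.4]
[[-0.052, 0.999, -0.0], [0.999, 0.052, 0.001], [0.001, -0.0, -1.0]]
ring grip [0.469  0.3413] [0.0118 0.0669] z 0.065 tool yaw 12.7 circle [0.4683 0.3416] 0.0385 52
top 0.015 69 binframe circle [0.027 0.008] 0.039 rect ((0.028174258768558502, 0.008936353027820587), (0.07402461767196655, 0.0736023485660553), 15.415666580200195)
top 0.015 66 binframe circle [-0.053 -0.079] 0.038 rect ((-0.05143178999423981, -0.078658327460289), (0.07254400104284286, 0.06709611415863037), 88.71574401855469)
top 0.045 58 binframe circle [0.027 0.009] 0.033 rect ((0.02903619408607483, 0.008970266208052635), (0.06628800183534622, 0.011259687133133411), 89.16669464111328)
top 0.045 60 binframe circle [-0.054 -0.077] 0.034 rect ((-0.05264042317867279, -0.0773247703909874), (0.06745298206806183, 0.010662652552127838), 89.07823944091797)
0.5 45 -4 2 -0.019; 0.5 45 -3 2 -0.019; 0.5 45 -2 3 -0.019; 0.5 45 -2 2 -0.019; 0.5 45 -1 3 -0.019; 0.5 45 0 2 -0.019; 0.5 44 1 3 -0.019; 0.5 45 2 2 -0.02
0.5 44 3 3 -0.019; 0.5 0 0 36 -0; 0.5 0 0 36 -0; 0.5 0 0 35 -0; 0.5 0 0 36 -0; 0.5 0 0 0 -0
end [0.4691 0.3404 0.0566] 12.68
carry
0 0 0 -36 -0; 0 0 0 -36 -0; 0 0 0 -36 -0; 0 0 0 -35 -0; 0 -42 -7 -1 0.012; 0 -42 -7 -1 0.012; 0 -42 -7 -1 0.012; 0 -42 -6 -1 0.012
0 -42 -5 -1 0.012; 0 -42 -5 -1 0.013; 0 -42 -5 0 0.012; 0 -42 -4 -1 0.013; 0 -42 -3 0 0.012; 0 -42 -3 -1 0.013; 0 -42 -2 0 0.012; 0 -42 -2 -1 0.013
0 -41 -2 0 0.012; 0 -42 -1 -1 0.013; 0 0 0 0 -0
end [ 0.4941 -0.2494  0.21  ] 2.79
```

Emit:
send_rows(increments="0.5 45 -4 2 -0.019; 0.5 45 -3 2 -0.019; 0.5 45 -2 3 -0.019; 0.5 45 -2 2 -0.019; 0.5 45 -1 3 -0.019; 0.5 45 0 2 -0.019; 0.5 44 1 3 -0.019; 0.5 45 2 2 -0.02")

```text
time_s: 40.83
tcp_pos: [0.476, 0.2968, 0.2024]
eef_rot: [[-0.199, 0.98, 0.0], [0.98, 0.199, -0.0], [-0.0, 0.0, -1.0]]
ft_force: [0.6, -0.5, -0.2]
finger_gap: 0.0427
grasp_force: 0.0
```

Emit:
send_rows(increments="0.5 44 3 3 -0.019; 0.5 0 0 36 0; 0.5 0 0 36 0; 0.5 0 0 35 0; 0.5 0 0 35 0; 0.5 0 0 0 0")

```text
time_s: 41.58
tcp_pos: [0.4689, 0.3382, 0.0553]
eef_rot: [[-0.217, 0.976, -0.004], [0.976, 0.217, -0.003], [-0.002, -0.005, -1.0]]
ft_force: [-0.2, 0.6, 0.7]
finger_gap: 0.0426
grasp_force: 0.0
```

Emit:
send_rows(increments="0 0 0 0 0; 0 0 0 0 0; 0 0 0 0 0; 0 0 0 0 0; 0 0 0 -36 0; 0 0 0 -36 0; 0 0 0 -36 0; 0 0 0 -35 0")

```text
time_s: 42.58
tcp_pos: [0.4693, 0.3403, 0.2023]
eef_rot: [[-0.218, 0.976, 0.0], [0.976, 0.218, 0.001], [0.0, 0.0, -1.0]]
ft_force: [0.0, -0.3, -2.0]
finger_gap: 0.0104
grasp_force: 39.3
```

```bash
python3 - <<'E'
from h import *
st(); b=binp(-.035,.092); plan([(*b,.21,2.8,0),(*b,.21,2.8,0)])
E
```

```text
42.575 [0.4693 0.3403 0.2023] [ 35.9  20.2   0.6  70.4   0.  113.3] gap 0.0104 F [ 0.  -0.3 -2. ]
[[-0.218, 0.976, 0.0], [0.976, 0.218, 0.001], [0.0, 0.0, -1.0]]
0 -40 -9 -1 0.014; 0 -41 -9 -1 0.014; 0 -41 -8 -1 0.014; 0 -41 -8 -1 0.014; 0 -41 -7 0 0.014; 0 -41 -7 -1 0.014; 0 -41 -6 0 0.015; 0 -41 -5 -1 0.014
0 -41 -5 0 0.015; 0 -41 -4 -1 0.014; 0 -42 -4 0 0.015; 0 -42 -3 -1 0.014; 0 0 0 0 0
end [ 0.4651 -0.159   0.2103] 2.82
```

Emit:
send_rows(increments="0 -40 -9 -1 0.014; 0 -41 -9 -1 0.014; 0 -41 -8 -1 0.014; 0 -41 -8 -1 0.014; 0 -41 -7 0 0.014; 0 -41 -7 -1 0.014; 0 -41 -6 0 0.015; 0 -41 -5 -1 0.014")

```text
time_s: 43.58
tcp_pos: [0.4668, 0.0066, 0.2071]
eef_rot: [[-0.107, 0.994, 0.001], [0.994, 0.107, 0.0], [0.0, 0.001, -1.0]]
ft_force: [0.4, -0.6, -0.7]
finger_gap: 0.0103
grasp_force: 39.3
```

Emit:
send_rows(increments="0 -41 -5 0 0.015; 0 -41 -4 -1 0.014; 0 -42 -4 0 0.015; 0 -42 -3 -1 0.014; 0 0 0 0 0; 0 0 0 0 0")

```text
time_s: 44.32
tcp_pos: [0.4649, -0.1587, 0.2087]
eef_rot: [[-0.049, 0.999, 0.0], [0.999, 0.049, 0.001], [0.001, 0.0, -1.0]]
ft_force: [-0.6, 0.6, 0.0]
finger_gap: 0.0104
grasp_force: 39.3
```

```bash
python3 - <<'E'
from h import *
s=st(); i,d=bot.grab_frame('side'); j,d=bot.grab_frame('wrist')
cv2.imwrite('pics/g.png',np.hstack([cv2.resize(i[80:280,180:380],(384,384)),j[:, 60:460]]))
E
```

```text
44.325 [ 0.4649 -0.1587  0.2087] [-18.9  11.6 -10.6  67.8   0.   68.3] gap 0.0104 F [-0.6  0.6  0. ]
[[-0.049, 0.999, 0.0], [0.999, 0.049, 0.001], [0.001, 0.0, -1.0]]
```

View pics/g.png

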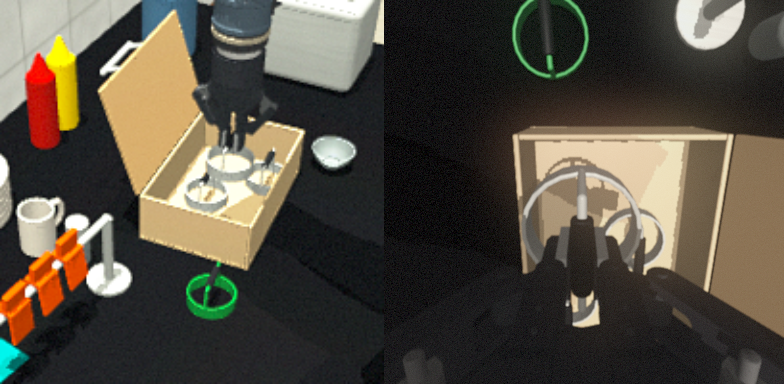

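Ring 3 is held level over free floor, with rings 1 and 2 flat in the bin. I'll lower it.

Emit:
send_rows(increments="0 0 0 40 0; 0 0 0 40 0; 0 0 0 40 0; 0 0 0 22 0; 0 0 0 2 0; 0 0 0 2 0; 0 0 0 1 0; 0 0 0 0 0")

```text
time_s: 45.42
tcp_pos: [0.4655, -0.1586, 0.0628]
eef_rot: [[-0.05, 0.999, 0.001], [0.999, 0.05, 0.0], [0.0, 0.001, -1.0]]
ft_force: [-1.7, 2.7, 5.1]
finger_gap: 0.0103
grasp_force: 41.1
```

Emit:
send_rows(increments="0 0 0 1 0; 0 0 0 0 0; 0 0 0 0 0")

```text
time_s: 45.8
tcp_pos: [0.4655, -0.1586, 0.0627]
eef_rot: [[-0.049, 0.999, 0.002], [0.999, 0.049, 0.0], [0.0, 0.002, -1.0]]
ft_force: [-6.1, 4.0, 17.7]
finger_gap: 0.0106
grasp_force: 42.4
```

Contact with the floor shows in the force reading. I'll release, rise, move aside and check.

Emit:
send_rows(increments="0 0 0 -2 0; 0.35 0 0 0 0; 0.35 0 0 0 0; 0.35 0 0 0 0; 0.35 0 0 -20 0; 0.35 0 0 -40 0; 0.35 0 0 -50 0; 0.35 0 0 -50 0")

```text
time_s: 46.8
tcp_pos: [0.4649, -0.1589, 0.224]
eef_rot: [[-0.049, 0.999, -0.0], [0.999, 0.049, 0.0], [0.0, -0.0, -1.0]]
ft_force: [0.7, -0.2, -0.3]
finger_gap: 0.0294
grasp_force: 0.0
```

Emit:
send_rows(increments="0.5 45 -20 0 0; 0.5 45 -20 0 0; 0.5 45 -20 0 0; 0.5 45 0 0 0; 0.5 0 0 0 0; 0.5 0 0 0 0; 0.5 0 0 0 0; 0.5 0 0 0 0")

```text
time_s: 47.8
tcp_pos: [0.3965, 0.017, 0.2225]
eef_rot: [[-0.047, 0.999, -0.0], [0.999, 0.047, 0.0], [0.0, -0.0, -1.0]]
ft_force: [0.9, -0.4, 0.5]
finger_gap: 0.0426
grasp_force: 0.0
```

```bash
python3 - <<'E'
from h import *
st(); inbin(['top']); i,d=bot.grab_frame('top'); j,d=bot.grab_frame('side')
cv2.imwrite('pics/z.png',np.hstack([cv2.resize(i[90:260,130:430],(400,227)),cv2.resize(j[80:350,130:400],(400,400))[:227] if 0 else cv2.resize(j[100:300,120:400],(400,227))]))
E
```

```text
47.8 [0.3965 0.017  0.2225] [  2.5   2.  -19.8  68.2   0.   89.7] gap 0.0426 F [ 0.9 -0.4  0.5]
[[-0.047, 0.999, -0.0], [0.999, 0.047, 0.0], [0.0, -0.0, -1.0]]
top 0.015 66 binframe circle [0.028 0.008] 0.038 rect ((0.02819085121154785, 0.009772064164280891), (0.07218959927558899, 0.07468617707490921), 83.15702056884766)
top 0.015 64 binframe circle [-0.036  0.093] 0.038 rect ((-0.03529081121087074, 0.09183894097805023), (0.0743723213672638, 0.07089176774024963), 88.87602996826172)
top 0.015 70 binframe circle [-0.053 -0.079] 0.039 rect ((-0.05136926472187042, -0.07814626395702362), (0.07369589060544968, 0.06723412126302719), 88.7920150756836)
top 0.045 58 binframe circle [0.028 0.01 ] 0.034 rect ((0.0286884605884552, 0.01018240861594677), (0.06874877214431763, 0.011589860543608665), 89.75740051269531)
top 0.045 56 binframe circle [-0.037  0.094] 0.033 rect ((-0.035063426941633224, 0.09402826428413391), (0.06559674441814423, 0.010810346342623234), 88.98833465576172)
top 0.045 58 binframe circle [-0.054 -0.077] 0.034 rect ((-0.052731260657310486, -0.07740108668804169), (0.06765587627887726, 0.010637618601322174), 88.89268493652344)
```

View pics/z.png

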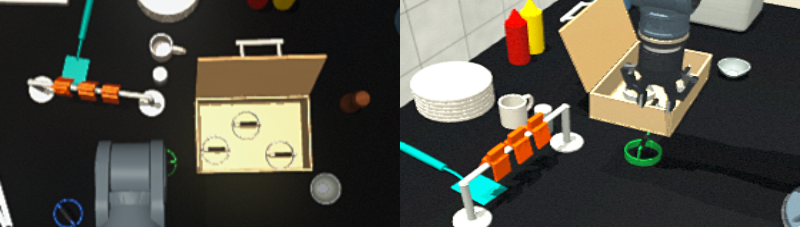

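The lid is open, three saddles hang on the rail, and three rings stand flat and apart in the bin. I'm handing it in.

```bash
python3 -c "
from station import bot
print(bot.finish_job())"
```

```text
the job is handed in; nothing more can be done
None
```

The job is handed in at about 48 s: the lid rests open on its stop, all three saddles hang on the rail, and all three egg rings sit flat and apart on the bin floor. One ring shifted about 4 cm inside the bin after I set it down; I left it there because it was still flat and clear of the others.

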